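# Turn the pantry lazy Susan

### The job

Turn the lazy Susan on the pantry counter by pushing on its upright dividers with a fingertip, until the square carton stands directly behind the small wooden index post of the fixed foot, then take the hand away. Do not push, grasp or lift the goods standing on it, keep them upright, and leave the can and the mug on the counter where they are.

Things in the scene. Friction and masses are not known exactly. Their poses are not given: they have to be found in the camera images.
- foot: Fixed light-wood foot: disc 240 mm across, 14 mm high, with a flat tongue 50 mm wide reaching along its -x axis to 190 mm from the centre. Origin: centre of the underside, on the counter and the turning axis; z up. The index post stands on the tongue: 'directly behind the post' means on the line from the origin to the post, the foot's -x axis, which points towards the robot within 30 degrees.
- index_post (a point): Top of the index post, an upright dowel 16 mm across on the foot's tongue, 175 mm from the turning axis (30 mm outside the tray's rim), its top 45 mm above the counter. Fixed.
- turntable: Round dark-wood tray, 290 mm across, turning both ways without stops about the vertical axis through the foot's centre; friction of 0.12 N m (1 N at the divider ends) stops it where it is left. Origin: on the axis, 16 mm above the counter; z up. Its floor is 28 mm, its rim 36 mm above the counter. Its x axis runs along the middle of one compartment; the others lie 120 degrees either side.
- dividers: Three upright dark-wood walls fixed to the tray like spokes, at +60, 180 and -60 degrees from the turntable's x axis, and a centre post 26 mm across. Each wall is 10 mm thick, reaches to 134 mm from the axis; its top is 146 mm above the counter (post 150 mm). Same origin and axes as the turntable.
- divider0_end (a point): Top outer end of the divider at +60 degrees: mid-thickness, 134 mm from the axis, 146 mm above the counter.
- divider1_end (a point): The same for the divider at 180 degrees.
- divider2_end (a point): The same for the divider at -60 degrees.
- carton: Square cardboard carton, 62 x 62 mm, 84 mm high, about 0.18 kg, with a paper band, standing loose near the middle of one of the three compartments (any one), centre about 92 mm from the turning axis; it rides round with the tray. Origin: centre of the underside; z up. Its top is 112 mm above the counter.
- can: Round food can, 66 mm across, 100 mm high, about 0.3 kg, standing loose in another compartment. Origin: centre of the underside. Its top is 128 mm above the counter.
- jar: Round glass jar with a metal cap, 68 mm across, 85 mm high, about 0.25 kg, standing loose in the third compartment. Origin: centre of the underside. Its top is 113 mm above the counter.
- counter_can: Food can with a label, 68 mm across, 100 mm high, loose on the counter beside the lazy Susan on its left. Origin: centre of the underside. To be left alone.
- mug: White mug, 80 mm across, 90 mm high, loose on the counter beside the lazy Susan on its right. Origin: centre of the underside. To be left alone.
Things that resemble listed ones, but are neither listed nor needed, are in the scene too. What is shaped like the can but green or turquoise is not meant.

How it is judged:
By the outcome, as a careful person would: the job done as asked, in the order asked, and still so for the second after the job is handed in, with the robot touching nothing.
It also fails if it takes over 51 s, if anything falls off the work surface, if the arm or the gripper's body presses on something with over 40 N, if the wrist force passes 120 N, or if a joint passes its speed limit or range.

### The arm

A 7-joint arm with a two-finger parallel gripper is mounted at the origin on the work surface. World frame = base frame: x ahead of the robot, y to its left, z up, the work surface at z = 0. Lengths are in m, angles in rad, forces in N, time in s.
With the tool pointing down it reaches from about 0.35 to 0.9 m from the base axis. Payload 19.9 kg.
Tool frame: the origin (TCP) lies where the fingers leave the gripper's body, on its centre line; the fingertips stand 73 mm ahead of it and the grasp point (between the pads) lies 54 mm ahead of it; z points along the fingers, y is the line along which they close (so a half turn about z gives the same grasp; the last joint's range is limited). The gripper opens to 85 mm and grips with 20 to 120 N. Pads are 22 mm wide; open, the fingers measure 114 mm over their backs; the gripper's body (76 mm by 85 mm) begins 54 mm behind the grasp point. The pads swing forward as they close: fully open they stand 13 mm farther back than shut.
Start: joints at [-1.335, 0.417, -0.01, 1.614, 0.005, 1.111, -0.053], TCP at [0.171, 0.601, 0.304] pointing down, gripper open.
Joint ranges: [-2.81, 2.81], [-0.39, 2.02], [-1.27, 1.25], [0.06, 2.57], [-1.19, 4.33], [0.19, 2], [-2.82, 2.82]. Speed limits (rad/s): [1.89, 1.89, 2.39, 2.39, 3.01, 3.01, 3.01].

### API

Orientations are given as a unit quaternion [x, y, z, w].
In Python, from workcell import env gives the robot as it stands. The module is installed in compiled form; this text tells all that it offers.
- The arm moves only by the shell command python3 -m creep 'ROWS'. ROWS is JSON, a list that holds one entry, the list of rows, each a list of 5 numbers: the shift along the tool's x, y, z each as a share of 0.3 m, from -1 to 1, then the turn about the tool's z as a share of pi rad, from -1 to 1, then the opening, from -1 (shut) to 1 (fully open). In form: [[[tx, ty, tz, spin, gripper], ...]]. A call has 1 to 10 rows; each row shifts and turns the commanded pose from where the row before left it, along the tool's axes as they then stand; what a row does not reach is not made up. A row lasts 1/12 s, in which the tool goes at most 41.7 mm and 7.16 degrees, less where a joint would pass 70% of its speed; a pose out of reach is approached as far as the arm can. A call with a number of a shift or a turn outside -1 to 1 is refused whole. A call with a gripper value outside its range is refused whole. The fingers move at their own pace and stop on an object; the grip force is fixed at half the most. Time passes only in rows, so rows that do not move let the fingers close. It gives the time, the measured TCP pose, the force, the opening and the grip force at its end, in the units of the state.
- env.observe(): the state, without advancing time (a new reading comes with each control period).
- env.read_camera(name): name is "scene" or "side" or "wrist"; returns a dict with "color" (420x560x3 uint8, blue, green, red), "fovy" (degrees; the focal length in pixels is half the picture's height over the tangent of half this angle, whatever the lens; pixels are square), "cx", "cy" (the principal point, pixels), "R" (3x3) and "t" (3): a world point X has camera coordinates R X + t. Camera axes: x right, y down, z forward; pixel columns grow to the right and rows downward; lengths in m; the calibration is good to about 2 mm. A picture is of the moment at which its call begins. There is no depth.
- env.finish_job(): hands the job in; it is judged then, once.
The state is a dict: "clock": time; "qpos": joint angles; "joint_vel": joint speeds; "tau": joint torques, N m; "eef_pos": TCP position; "tool_rot": TCP orientation; "ft_force": force on the tool from outside, world axes, zero at the start; "wrist_torque": the same for the moment, N m; "width": opening from 0.0 (shut) to 1.0 (fully open); "grasp_force": force on a finger pad.
Only numpy, scipy, OpenCV 4.12 (cv2) and the standard library are available. Lean on these libraries where they do the work, as an engineer would, in place of code of your own. Each camera call takes 0.05 s, during which the arm holds its last target. There are 200 camera calls.

## Working session

There is one attempt and no reset: what is moved stays moved. The work goes in short steps, Python scripts to look and compute and a shell command to move; the robot and the scene stay as the last step left them, time stands still between calls to the robot, and variables do not carry over. Pictures are saved under pics/ and viewed, at most 12 in all, crops included, and the job is handed in when it is done.

```bash
mkdir -p pics; cat > h.py <<'E'
import numpy as np, cv2
from workcell import env
def cam(n):
    c=env.read_camera(n); c['f']=c['color'].shape[0]/2/np.tan(np.radians(c['fovy'])/2); c['R']=np.array(c['R']); c['t']=np.array(c['t']); return c
def ray(c,u,v):
    d=c['R'].T@np.array([(u-c['cx'])/c['f'],(v-c['cy'])/c['f'],1]); return -c['R'].T@c['t'],d
def onz(c,u,v,z):
    o,d=ray(c,u,v); return o+d*(z-o[2])/d[2]
def proj(c,X):
    p=c['R']@np.array(X)+c['t']; return c['f']*p[:2]/p[2]+[c['cx'],c['cy']]
def tri(c1,p1,c2,p2):
    o1,d1=ray(c1,*p1);o2,d2=ray(c2,*p2)
    s=np.linalg.lstsq(np.c_[d1,-d2],o2-o1,rcond=None)[0]
    a,b=o1+s[0]*d1,o2+s[1]*d2; return (a+b)/2,np.linalg.norm(a-b)
E
python3 - <<'E'
from h import *
a=cam('scene');b=cam('side')
cv2.imwrite('pics/a.png',a['color']);cv2.imwrite('pics/b.png',b['color'])
for c in(a,b): print(-c['R'].T@c['t'],c['f'],c['R'][2])
s=env.observe();print(s['clock'],s['eef_pos'],s['tool_rot'])
E
```

```text
[0.82485765 0.43024906 0.92123174] 400.1791926806639 [-0.35311524 -0.39567607 -0.84779129]
[-0.05361592 -0.66983979  0.74633288] 500.76014471675296 [ 0.50367723  0.65455467 -0.56379734]
0.1 [0.17135085 0.60081701 0.30331259] [ 1.38458636e-01  9.90368054e-01 -5.67315516e-04 -3.24207148e-05]
```

View pics/a.png

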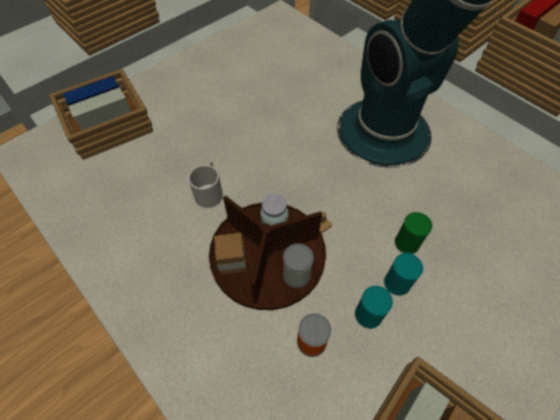

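View pics/b.png

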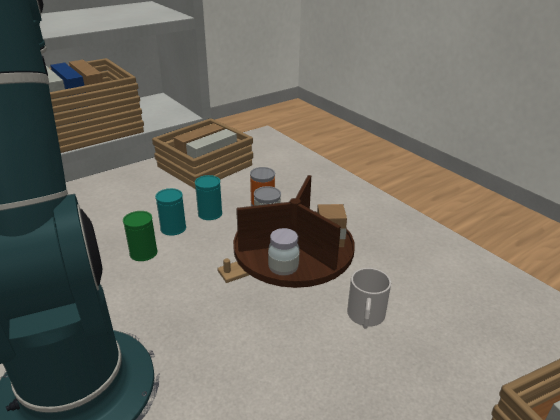

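The scene view shows the tray at about (267,255), carton at (230,252), jar at (274,208), can at (298,265), mug at (206,186) and counter can at (313,335). In the side view the index post is at (227,265), the carton at (332,225) and the divider ends at (238,212), (307,180) and (338,250). I'll enlarge these areas.

```bash
python3 - <<'E'
import cv2,numpy as np
a=cv2.imread('pics/a.png')[180:320,195:345];b=cv2.imread('pics/b.png')[165:295,210:360]
a=cv2.resize(a,(600,560),interpolation=3)
b=cv2.resize(b,(690,598),interpolation=3)
cv2.imwrite('pics/a2.png',cv2.convertScaleAbs(a,alpha=1.5,beta=20));cv2.imwrite('pics/b2.png',cv2.convertScaleAbs(b,alpha=1.5,beta=20))
E
```

```text
(no output)
```

View pics/a2.png

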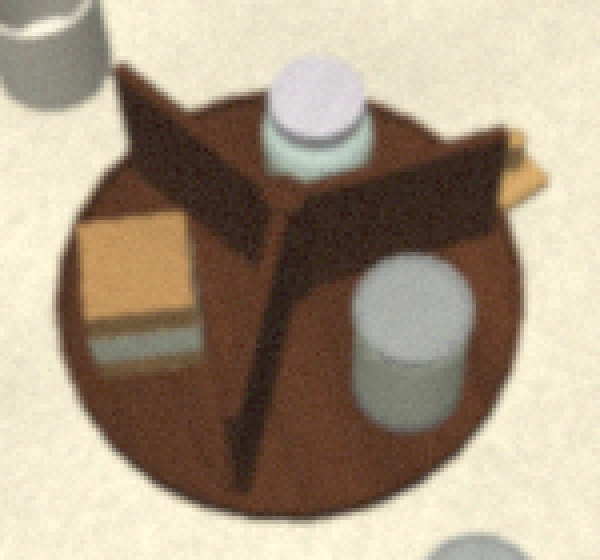

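View pics/b2.png

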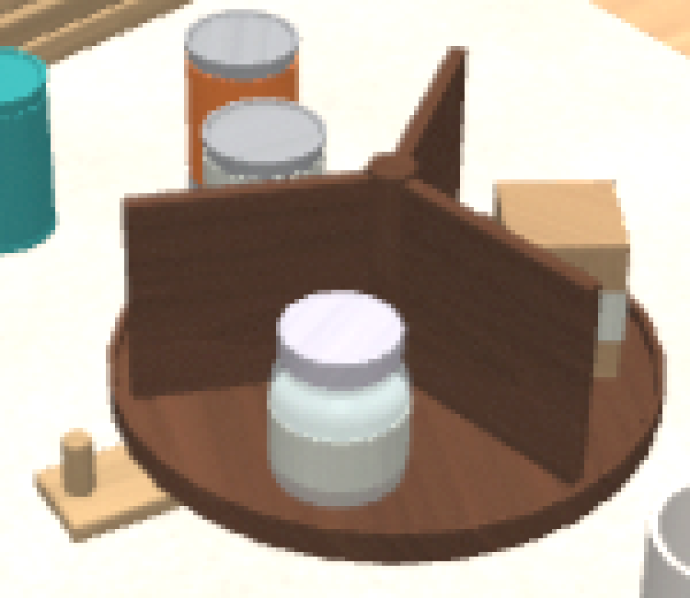

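```bash
cat > m.py <<'E'
from h import *
a=cam('scene');b=cam('side')
A=lambda x,y:((x+.5)/4-.5+195,(y+.5)/4-.5+180)
B=lambda x,y:((x+.5)/4.6-.5+210,(y+.5)/4.6-.5+165)
P={}
for n,p,q in [('post',(289,190),(392,164)),('dA',(122,68),(596,288)),('dB',(503,130),(127,200)),('dC',(234,422),(457,49)),('idx',(515,136),(77,436)),('can',(413,305),(264,128)),('jar',(317,98),(341,328))]:
    X,g=tri(a,A(*p),b,B(*q));P[n]=X;print(n,X.round(4),'gap',round(g*1e3,1))
# tray outline ellipse in scene: rim points at z=.036
hsv=cv2.cvtColor(a['color'],cv2.COLOR_BGR2HSV)
rim=np.array([onz(a,*A(x,y),.036)[:2] for x,y in[(57,300),(70,380),(140,460),(220,503),(295,518),(400,500),(480,430),(520,330),(505,240)]])
s=np.linalg.lstsq(np.c_[2*rim,np.ones(len(rim))],(rim**2).sum(1),rcond=None)[0];print('rim',s[:2],np.sqrt(s[2]+s[0]**2+s[1]**2))
c=s[:2]
crn=np.array([onz(a,*A(x,y),.112)[:2] for x,y in[(78,226),(186,211),(194,308),(86,322)]]);print('carton',crn.round(4),crn.mean(0))
P['carton']=np.r_[crn.mean(0),.112]
P['idx2']=onz(b,*B(77,436),.045)
P['mug']=onz(b,369,282,.09);P['ccan']=onz(a,314,328,.1)
for n in P:
    d=P[n][:2]-c;print(n,P[n].round(3),'r',np.linalg.norm(d).round(4),'ang',np.degrees(np.arctan2(d[1],d[0])).round(1))
E
python3 m.py
```

```text
post [0.5503 0.0821 0.15  ] gap 4.1
dA [ 0.5661 -0.0495  0.1434] gap 5.1
dB [0.4313 0.1341 0.1462] gap 0.8
dC [0.6591 0.1634 0.1427] gap 3.1
idx [0.3783 0.1039 0.0458] gap 1.8
can [0.5397 0.1737 0.1297] gap 1.4
jar [0.4808 0.0286 0.1112] gap 2.0
rim [0.55533811 0.08814617] 0.1407269659836896
carton [[0.6405 0.0025]
 [0.5883 0.0367]
 [0.6243 0.0876]
 [0.6741 0.0539]] [0.63182236 0.04517898]
post [0.55  0.082 0.15 ] r 0.0079 ang -129.9
dA [ 0.566 -0.049  0.143] r 0.1381 ang -85.5
dB [0.431 0.134 0.146] r 0.1322 ang 159.7
dC [0.659 0.163 0.143] r 0.1282 ang 36.0
idx [0.378 0.104 0.046] r 0.1778 ang 174.9
can [0.54  0.174 0.13 ] r 0.087 ang 100.4
jar [0.481 0.029 0.111] r 0.0954 ang -141.4
carton [0.632 0.045 0.112] r 0.0877 ang -29.3
idx2 [0.379 0.104 0.045] r 0.1767 ang 174.8
mug [ 0.543 -0.173  0.09 ] r 0.2614 ang -92.7
ccan [0.617 0.305 0.1  ] r 0.225 ang 74.2
```

```bash
python3 -m creep '[[[-0.05,-0.05,0,0,-1],[-0.085,-0.09,0,0,-1],[-0.085,-0.09,0,0,-1],[-0.085,-0.09,0,0,-1],[-0.085,-0.09,0,0,-1],[-0.085,-0.09,0,0,-1],[-0.085,-0.09,0,0,-1],[-0.085,-0.09,0,0,-1],[-0.085,-0.09,0,0,-1],[-0.085,-0.09,0,0,-1]]]'
cat > go.py <<'E'
# print share of tool axes from the present pose to waypoints given as (angle deg, radius, tcp z)
import sys
from h import *
from scipy.spatial.transform import Rotation as Ro
s=env.observe();R=Ro.from_quat(s['tool_rot']).as_matrix();p=np.array(s['eef_pos']);C=np.array([.551,.082])
print('t',s['clock'],'p',p.round(4),'F',np.round(s['ft_force'],1),'w',s['width'],'ang',np.degrees(np.arctan2(*(p[:2]-C)[::-1])).round(1),'r',np.linalg.norm(p[:2]-C).round(4))
for w in sys.argv[1:]:
    a,r,z=map(float,w.split(','));a=np.radians(a)
    q=np.r_[C+r*np.array([np.cos(a),np.sin(a)]),z];print(w,(R.T@(q-p)/.3).round(3));p=q
E
python3 go.py 175,.12,.3
```

```text
clock: 1.03
eef_pos: [0.3362, 0.2841, 0.304]
tool_rot: [0.138, 0.99, 0.0, 0.0]
ft_force: [0.7, 0.7, 0.9]
width: -0.001
grasp_force: 0.0
t 1.0333 p [0.3362 0.2841 0.304 ] F [0.7 0.7 0.9] w -0.0013185804213383372 ang 136.7 r 0.295
175,.12,.3 [-0.481 -0.527  0.013]
```

```bash
python3 -m creep '[[[-0.08,-0.088,0,0,-1],[-0.08,-0.088,0,0,-1],[-0.08,-0.088,0,0,-1],[-0.08,-0.088,0,0,-1],[-0.08,-0.088,0,0,-1],[-0.08,-0.088,0,0,-1],[0,0,0.1,0,-1],[0,0,0.1,0,-1],[0,0,0.07,0,-1],[0,0,0,0,-1]]]'
python3 - <<'E'
from h import *
a=cam('scene')['color'][130:330,170:370];b=cam('side')['color'][100:300,180:380]
cv2.imwrite('pics/c.png',cv2.convertScaleAbs(cv2.resize(np.hstack([a,b]),(800,400),interpolation=3),alpha=1.5,beta=20))
E
python3 go.py 175,.12,.2
```

```text
clock: 1.87
eef_pos: [0.4292, 0.0934, 0.2198]
tool_rot: [0.139, 0.99, -0.002, -0.002]
ft_force: [-0.5, 0.2, -0.7]
width: -0.002
grasp_force: 0.0
t 1.9667 p [0.4308 0.0939 0.2232] F [0.8 0.6 0.6] w -0.004490891427492401 ang 174.3 r 0.1208
175,.12,.2 [-0.004 -0.004  0.077]
```

View pics/c.png

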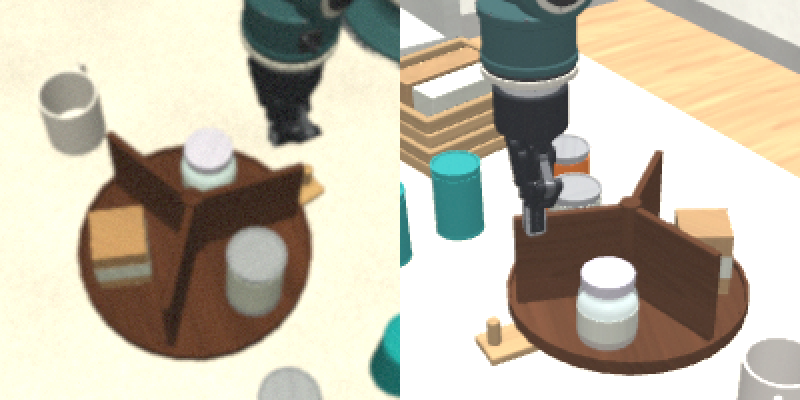

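```bash
python3 -m creep '[[[-0.004,-0.004,0.05,0,-1],[0,0,0.045,0,-1],[0,0,0,0,-1]]]'
python3 -c "
from h import *
b=cam('side');s=env.observe();p=np.array(s['eef_pos']);print(p,proj(b,p-[0,0,.073]));cv2.imwrite('pics/d.png',cv2.resize(b['color'][130:300,200:370],(510,510)))"
python3 go.py 175,.12,.195 150,.12,.195 125,.12,.195 100,.12,.195 75,.12,.195 50,.12,.195 25,.12,.195
```

```text
clock: 2.22
eef_pos: [0.4316, 0.0927, 0.1943]
tool_rot: [0.138, 0.99, -0.0, -0.0]
ft_force: [-0.6, 1.0, -0.9]
width: 0.002
grasp_force: 0.0
[0.43180853 0.0927127  0.19520258] [247.85576061 225.55403419]
t 2.2667 p [0.4318 0.0927 0.1952] F [-0.2  0.4 -0.7] w -0.0031833474642972972 ang 174.9 r 0.1197
175,.12,.195 [ 0.001 -0.001  0.001]
150,.12,.195 [-0.005  0.173  0.   ]
125,.12,.195 [-0.078  0.155  0.   ]
100,.12,.195 [-0.136  0.108  0.   ]
75,.12,.195 [-0.168  0.04   0.   ]
50,.12,.195 [-0.17  -0.035  0.   ]
25,.12,.195 [-0.139 -0.103  0.   ]
```

View pics/d.png

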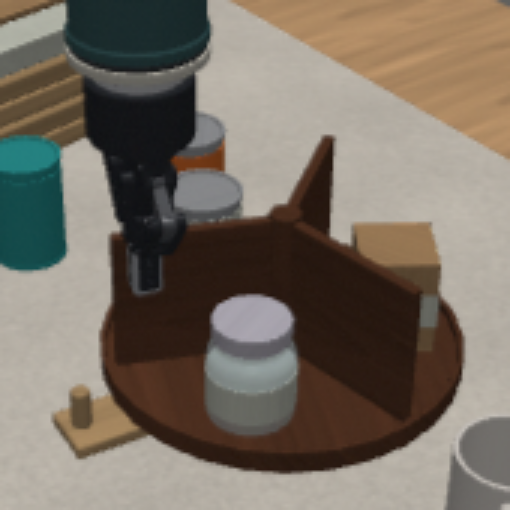

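The fingertip shows at (147,290) in the crop. That is (249,227) in the full picture, within 2 px of the predicted point. It sits in front of divider B in the jar's compartment and clear of the jar, so I start pushing.

```bash
python3 -m creep '[[[0,0.017,0,0,-1],[0,0.017,0,0,-1],[0,0.017,0,0,-1],[0,0.017,0,0,-1],[0,0.017,0,0,-1],[-0.001,0.017,0,0,-1],[-0.001,0.017,0,0,-1],[-0.001,0.017,0,0,-1],[-0.001,0.017,0,0,-1],[-0.001,0.017,0,0,-1]]]'
python3 -m creep '[[[-0.005,0.017,0,0,-1],[-0.006,0.016,0,0,-1],[-0.007,0.016,0,0,-1],[-0.007,0.016,0,0,-1],[-0.008,0.016,0,0,-1],[-0.008,0.015,0,0,-1],[-0.009,0.015,0,0,-1],[-0.009,0.015,0,0,-1],[-0.009,0.015,0,0,-1],[-0.01,0.014,0,0,-1]]]'
python3 go.py 100,.12,.195
python3 -c "
from h import *
a=cam('scene')['color'][150:330,180:360];b=cam('side')['color'][130:310,200:380]
cv2.imwrite('pics/e.png',cv2.resize(np.hstack([a,b]),(800,400),interpolation=3))"
```

```text
clock: 3.1
eef_pos: [0.4472, 0.1416, 0.1943]
tool_rot: [0.138, 0.99, -0.0, -0.0]
ft_force: [0.3, -1.5, 0.5]
width: 0.003
grasp_force: 0.5
clock: 3.93
eef_pos: [0.4827, 0.1799, 0.1944]
tool_rot: [0.138, 0.99, -0.0, -0.0]
ft_force: [-1.6, -1.5, -0.1]
width: 0.002
grasp_force: 0.5
t 3.9333 p [0.4827 0.1799 0.1944] F [-1.6 -1.5 -0.1] w 0.0023403611844779585 ang 124.9 r 0.1193
100,.12,.195 [-0.134  0.109 -0.002]
```

View pics/e.png

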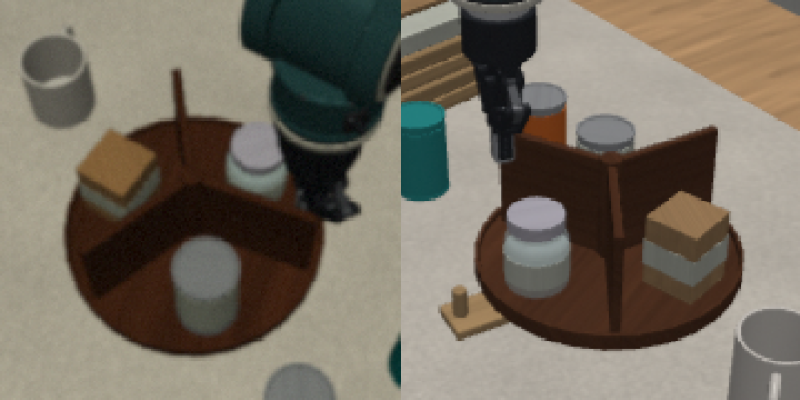

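The tray turns cleanly and all the goods stand upright. The fingertip is at (330,205) in the left crop, pressing on divider B. I keep going.

```bash
python3 -m creep '[[[-0.011,0.013,0,0,-1],[-0.012,0.013,0,0,-1],[-0.013,0.012,0,0,-1],[-0.013,0.012,0,0,-1],[-0.013,0.011,0,0,-1],[-0.014,0.01,0,0,-1],[-0.014,0.01,0,0,-1],[-0.014,0.01,0,0,-1],[-0.015,0.009,0,0,-1],[-0.015,0.009,0,0,-1]]]'
python3 -m creep '[[[-0.016,0.007,0,0,-1],[-0.016,0.007,0,0,-1],[-0.017,0.006,0,0,-1],[-0.017,0.005,0,0,-1],[-0.017,0.004,0,0,-1],[-0.017,0.004,0,0,-1],[-0.017,0.003,0,0,-1],[-0.017,0.002,0,0,-1],[-0.017,0.001,0,0,-1],[-0.017,0.001,0,0,-1]]]'
python3 -m creep '[[[-0.017,0,0,0,-1],[-0.017,-0.001,0,0,-1],[-0.017,-0.002,0,0,-1],[-0.017,-0.003,0,0,-1],[-0.017,-0.003,0,0,-1],[-0.017,-0.004,0,0,-1],[-0.017,-0.005,0,0,-1],[-0.017,-0.005,0,0,-1],[-0.017,-0.006,0,0,-1],[-0.017,-0.006,0,0,-1]]]'
python3 go.py 25,.12,.195 12,.12,.195
```

```text
clock: 4.87
eef_pos: [0.5304, 0.2001, 0.1944]
tool_rot: [0.138, 0.99, -0.0, -0.0]
ft_force: [-0.4, -1.5, -1.0]
width: -0.0
grasp_force: 0.5
clock: 5.7
eef_pos: [0.5822, 0.1975, 0.1944]
tool_rot: [0.138, 0.99, -0.0, 0.0]
ft_force: [-0.7, -0.6, -0.1]
width: 0.001
grasp_force: 0.6
clock: 6.53
eef_pos: [0.6283, 0.1732, 0.1944]
tool_rot: [0.138, 0.99, -0.0, 0.0]
ft_force: [-0.8, -0.6, -0.5]
width: 0.004
grasp_force: 0.6
t 6.5333 p [0.6283 0.1732 0.1944] F [-0.8 -0.6 -0.5] w 0.003964350942356208 ang 49.7 r 0.1196
25,.12,.195 [-0.138 -0.101 -0.002]
12,.12,.195 [-0.051 -0.075  0.   ]
```

```bash
python3 -m creep '[[[-0.016,-0.008,0,0,-1],[-0.015,-0.008,0,0,-1],[-0.015,-0.009,0,0,-1],[-0.014,-0.009,0,0,-1],[-0.014,-0.01,0,0,-1],[-0.014,-0.01,0,0,-1],[-0.013,-0.011,0,0,-1],[-0.013,-0.011,0,0,-1],[-0.012,-0.012,0,0,-1],[-0.012,-0.012,0,0,-1]]]'
python3 go.py 12,.12,.195 6,.12,.195
python3 -c "
from h import *
a=cam('scene')['color'][170:320,190:340];b=cam('side')['color'][150:300,210:360]
cv2.imwrite('pics/f.png',cv2.resize(np.hstack([a,b]),(800,400),interpolation=3))"
```

```text
clock: 7.37
eef_pos: [0.6597, 0.1329, 0.1944]
tool_rot: [0.138, 0.99, -0.0, 0.0]
ft_force: [-0.4, 1.1, -0.4]
width: 0.001
grasp_force: 0.5
t 7.3667 p [0.6597 0.1329 0.1944] F [-0.4  1.1 -0.4] w 0.0011028026865831852 ang 25.1 r 0.12
12,.12,.195 [-0.052 -0.075 -0.002]
6,.12,.195 [-0.018 -0.038  0.   ]
```

View pics/f.png

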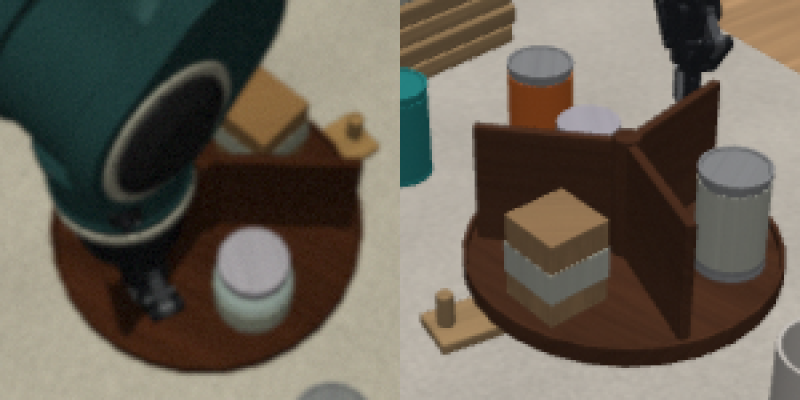

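```bash
cat > ang.py <<'E'
from h import *
C=np.array([.551,.082])
def angs(b,cart,divs,B):
    k=np.mean([onz(b,*B(*p),.112)[:2] for p in cart],0)
    for n,X in [('carton',k)]+[('div',onz(b,*B(*p),.146)[:2]) for p in divs]:
        d=X-C;print(n,X.round(4),np.linalg.norm(d).round(4),np.degrees(np.arctan2(d[1],d[0])).round(1))
E
python3 -c "
from ang import *
b=cam('side');k=400/150
B=lambda x,y:((x-400+.5)/k-.5+210,(y+.5)/k-.5+150)
angs(b,[(505,215),(560,189),(608,217),(552,246)],[(477,126),(689,221),(716,84)],B)
d=onz(b,*B(445,294),.045)[:2]-C;print('idx',np.linalg.norm(d),np.degrees(np.arctan2(d[1],d[0])))"
```

```text
carton [0.4649 0.0622] 0.0883 -167.0
div [0.4598 0.1723] 0.1284 135.3
div [ 0.517  -0.0423] 0.1289 -105.3
div [0.6759 0.108 ] 0.1276 11.8
idx 0.1734593881688296 173.34858129506088
```

The side crop shows the carton top centred near (556,217), the index post top at (445,294) and the divider ends at (477,126), (689,221) and (716,84). About 20° more is needed, so I'll do 17° and measure again.

```bash
python3 -m creep '[[[-0.011,-0.012,0,0,-1],[-0.01,-0.013,0,0,-1],[-0.009,-0.013,0,0,-1],[-0.008,-0.013,0,0,-1],[-0.007,-0.013,0,0,-1],[-0.007,-0.013,0,0,-1],[-0.007,-0.013,0,0,-1],[-0.005,-0.01,0,0,-1],[0,0,0,0,-1]]]'
python3 go.py 5,.12,.195
python3 -c "
from h import *
b=cam('side')['color'][155:295,215:355]
cv2.imwrite('pics/g.png',cv2.resize(b,(560,560),interpolation=3))"
```

```text
clock: 8.27
eef_pos: [0.6699, 0.0981, 0.1945]
tool_rot: [0.139, 0.99, -0.0, 0.0]
ft_force: [0.7, 0.8, 0.3]
width: 0.003
grasp_force: 0.0
t 8.2667 p [0.6699 0.0981 0.1945] F [0.7 0.8 0.3] w 0.003373740408846985 ang 7.7 r 0.12
5,.12,.195 [-0.007 -0.018 -0.002]
```

View pics/g.png

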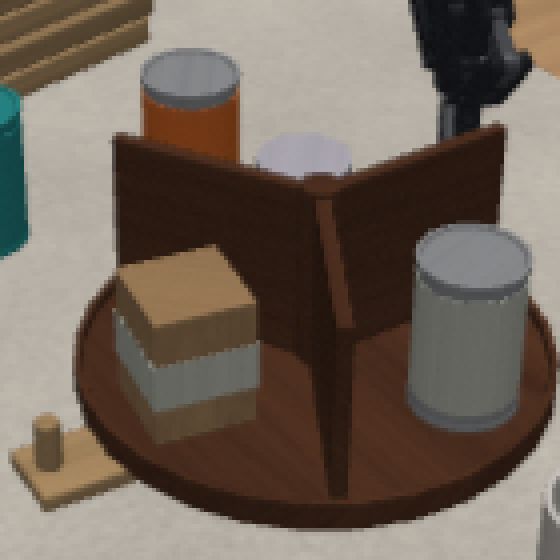

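```bash
python3 -c "
from ang import *
b=cam('side')
B=lambda x,y:((x+.5)/4-.5+215,(y+.5)/4-.5+155)
angs(b,[(115,269),(217,246),(257,300),(153,327)],[(117,136),(344,325),(502,127)],B)
print(onz(b,*B(320,183),.150))
d=onz(b,*B(46,418),.045)[:2]-C;print('idx',np.linalg.norm(d),np.degrees(np.arctan2(d[1],d[0])))"
```

```text
carton [0.4629 0.0872] 0.0883 176.6
div [0.4902 0.1967] 0.1298 117.9
div [ 0.4804 -0.0304] 0.1327 -122.1
div [0.6827 0.0725] 0.132 -4.1
[0.55119565 0.08064777 0.15      ]
idx 0.17311409585829263 172.31504763474996
```

The side crop shows the carton top centred near (185,285), the post top at (46,418) and every item upright. About 3.9° is left.

```bash
python3 -m creep '[[[-0.003,-0.009,0,0,-1],[-0.003,-0.009,0,0,-1],[-0.003,-0.008,0,0,-1],[0,0,0,0,-1]]]'
python3 go.py 10,.12,.195
python3 -c "
from h import *
b=cam('side')['color'][155:295,215:355]
cv2.imwrite('pics/i.png',cv2.resize(b,(560,560),interpolation=3))"
```

```text
clock: 8.7
eef_pos: [0.6702, 0.0902, 0.1944]
tool_rot: [0.139, 0.99, -0.0, 0.0]
ft_force: [0.1, 0.4, 1.1]
width: -0.001
grasp_force: 0.0
t 8.7 p [0.6702 0.0902 0.1944] F [0.1 0.4 1.1] w -0.0009220319248414533 ang 3.9 r 0.1195
10,.12,.195 [ 0.015  0.04  -0.002]
```

View pics/i.png

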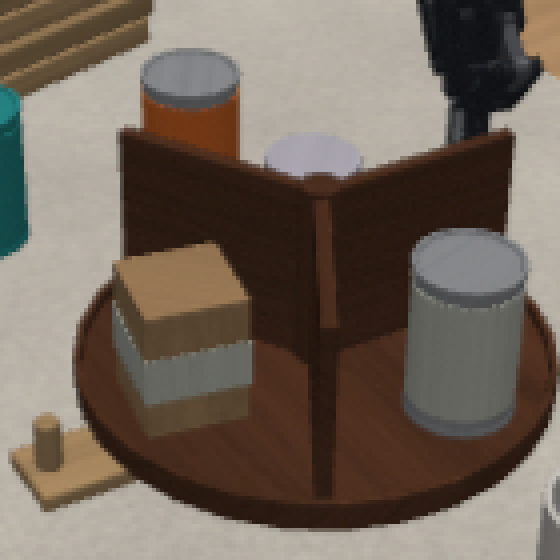

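```bash
python3 -c "
from ang import *
b=cam('side')
B=lambda x,y:((x+.5)/4-.5+215,(y+.5)/4-.5+155)
angs(b,[(113,266),(212,243),(250,295),(147,321)],[(123,131),(327,325),(512,132)],B)
d=onz(b,*B(46,418),.045)[:2]-C;print('idx',np.linalg.norm(d),np.degrees(np.arctan2(d[1],d[0])))"
```

```text
carton [0.463  0.0922] 0.0886 173.4
div [0.4963 0.1995] 0.1297 115.0
div [ 0.4733 -0.0253] 0.1324 -125.9
div [0.6835 0.0646] 0.1337 -7.5
idx 0.17311409585829263 172.31504763474996
```

Carton at 173.4°, post at 172.3 to 173.3°, so it is aligned within measurement error. I back off, lift and look from the other camera.

```bash
python3 -m creep '[[[0.005,0.014,0,0,-1],[0.005,0.014,0,0,-1],[0.005,0.014,0,0,-1],[0,0,-0.03,0,-1],[0,0,-0.1,0,-1],[0,0,-0.12,0,-1],[0,0,-0.12,0,-1],[0,0,-0.1,0,-1],[0.03,0.1,0,0,-1],[0.03,0.1,0,0,-1]]]'
python3 -m creep '[[[0.03,0.12,0,0,-1],[0.03,0.12,0,0,-1],[0.03,0.12,0,0,-1],[0.03,0.12,0,0,-1],[0.03,0.12,0,0,-1],[0.05,0.12,0,0,-1],[0.05,0.12,0,0,-1],[0.05,0.1,0,0,-1],[0.03,0.06,0,0,-1],[0,0,0,0,-1]]]'
python3 -c "
from h import *
a=cam('scene')['color'][160:320,170:330];b=cam('side')['color'][140:300,210:370]
cv2.imwrite('pics/j.png',cv2.resize(np.hstack([a,b]),(800,400),interpolation=3))"
```

```text
clock: 9.63
eef_pos: [0.6692, 0.166, 0.339]
tool_rot: [0.14, 0.99, 0.001, 0.002]
ft_force: [0.7, 0.6, -0.7]
width: 0.002
grasp_force: 0.0
clock: 10.47
eef_pos: [0.6525, 0.4885, 0.3349]
tool_rot: [0.135, 0.991, 0.001, -0.001]
ft_force: [-1.1, -0.4, -0.8]
width: 0.0
grasp_force: 0.0
```

View pics/j.png

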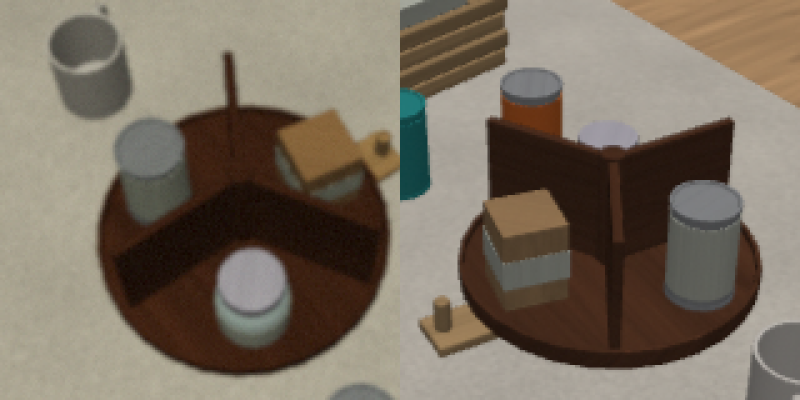

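Left crop: carton top centred near (321,146), index post top at (383,136), centre post at (243,182). The goods are upright, the hand is clear, and the mug and counter can have not moved. I triangulate once more to check.

```bash
python3 -c "
from h import *
a=cam('scene');b=cam('side')
A=lambda x,y:((x+.5)/2.5-.5+170,(y+.5)/2.5-.5+160)
B=lambda x,y:((x-400+.5)/2.5-.5+210,(y+.5)/2.5-.5+140)
g=lambda p,q:tri(a,A(*p),b,B(*q))[0]
k=np.mean([g(p,q) for p,q in [((277,129),(554,191)),((335,112),(484,207)),((366,152),(506,237)),((308,188),(568,221))]],0)
i=g((383,136),(441,301));d=[g((230,54),(614,241)),g((377,236),(490,122)),g((118,262),(731,122))];c=np.mean(d,0)
t=lambda x:np.degrees(np.arctan2(*(x-c)[:2][::-1]))
print(k,i,c,'angles',t(k),t(i),[t(x) for x in d])"
```

```text
[0.46440228 0.0945881  0.10895212] [0.37837086 0.10371044 0.04365468] [0.55358617 0.08567724 0.14002944] angles 174.2941937767227 174.1237940595628 [np.float64(-126.8451747224304), np.float64(112.97229244712257), np.float64(-5.390074559647811)]
```

The two-view check puts the carton and the post within 0.2° of each other, so I hand it in.

```bash
python3 -c "
from workcell import env
print(env.finish_job())"
```

```text
the job is handed in; nothing more can be done
None
```

The job is handed in: the carton stands directly behind the index post (within about 1° by my measurements), all goods are upright, the mug and counter can look unmoved, and the hand is clear.

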